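Close up the strap feeder

ROBOT

A 6-joint arm with a two-finger parallel gripper is mounted at the origin on the work surface. World frame = base frame: x ahead of the robot, y to its left, z up, the work surface at z = 0. Lengths are in mm, angles in rad, forces in N, time in s.
With the tool pointing down it reaches from about 275 to 1000 mm from the base axis. Payload 8.4 kg.
Tool frame: the origin (TCP) lies between the finger pads; the fingertips stand 17 mm ahead of it and the grasp point (between the pads) lies 2 mm behind it; z points along the fingers, y is the line along which they close (so a half turn about z gives the same grasp; the last joint's range is limited). The gripper opens to 85 mm and grips with 20 to 120 N. Pads are 22 mm wide; open, the fingers measure 114 mm over their backs; the gripper's body (76 mm by 85 mm) begins 54 mm behind the grasp point. The pads swing forward as they close: fully open they stand 13 mm farther back than shut.
Start: joints at [1.142, 0.353, 1.633, -0, 1.155, -0.002], TCP at [258.724, 568.938, 248.281] pointing down, gripper open.
Joint ranges: [-2.63, 2.63], [-0.92, 2.1], [0.06, 2.66], [-1.3, 4.44], [0, 2.69], [-3.02, 3.02]. Speed limits (rad/s): [2.22, 2.22, 2.79, 3.14, 3.14, 3.14].

INTERFACE

Orientations are given as [roll, pitch, yaw] about the fixed x, y, z axes, in that order (R = Rz(yaw) Ry(pitch) Rx(roll)).
In Python, from rig import sense, grab_frame, sign_off gives the robot as it stands. The module is installed in compiled form; this text tells all that it offers.
- The arm moves only by the tool send_rows, never from a script. Its argument "moves" is a list that holds one entry, the list of rows, each a list of 7 numbers: the shift along the world's x, y, z in m, then the turn, a rotation vector about the world's x, y, z in rad, then the opening, from -1 (shut) to 1 (fully open). In form: [[[dx, dy, dz, rx, ry, rz, jaw], ...]]. A call has 1 to 10 rows; each row shifts and turns the commanded pose from where the row before left it; what a row does not reach is not made up. A row lasts 1/10 s, in which the tool goes at most 50 mm and 8.59 degrees, less where a joint would pass 70% of its speed; a pose out of reach is approached as far as the arm can. A call with a gripper value outside its range is refused whole. The fingers move at their own pace and stop on an object; "grip_force" is the grip in N (left out, the last holds). Time passes only in rows, so rows that do not move let the fingers close. It gives the time, the measured TCP pose, the force, the opening and the grip force at its end, in the units of the state.
- sense(): the state, without advancing time (a new reading comes with each control period).
- grab_frame(name): name is "scene" or "top"; returns a dict with "img" (420x560x3 uint8, red, green, blue), "mtx" (3x3 intrinsics, pixels), "dist" ([k1, k2, p1, p2, k3] as OpenCV has them; the pictures are not rectified), "rvec" (rotation vector, rad) and "tvec" (3), from world to camera coordinates, as OpenCV has them. Camera axes: x right, y down, z forward; pixel columns grow to the right and rows downward; lengths in mm; the calibration is good to about 2 mm. A picture is of the moment at which its call begins. There is no depth.
- sign_off(): hands the job in; it is judged then, once.
The state is a dict: "clock": time; "qpos": joint angles; "qvel": joint speeds; "joint_efforts": joint torques, N m; "eef_pos": TCP position; "tcp_rot": TCP orientation; "contact_force": force on the tool from outside, world axes, zero at the start; "wrist_torque": the same for the moment, N m; "opening": opening from 0.0 (shut) to 1.0 (fully open); "grasp_force": force on a finger pad.
Only numpy, scipy, OpenCV 4.12 (cv2) and the standard library are available. Lean on these libraries where they do the work, as an engineer would, in place of code of your own. Each camera call takes 0.05 s, during which the arm holds its last target. There are 200 camera calls.

TASK

The strap feeder on the bench has been left open with its presser foot up. Put its loose cover plate back over the open well, fully down and flat on both pins with the plate's window at the end under the presser foot, and then swing the foot lever all the way down. Leave the other things on the bench where they are.

Things in the scene. Friction and masses are not known exactly. Their poses are not given: they have to be found in the camera images.
- feeder: Strap feeder, fixed to the bench left or right of the robot, turned up to 0.3 rad: grey housing 200 (its x) x 300 (its y) x 80 mm tall, in its flat top an open well with rollers, two upright steel pins beside it, and near its +y end a head with the foot lever. Origin: centre of its underside, z up. The seated cover has the feeder's own yaw and its origin at (0, -40, 80) mm in the feeder's frame.
- cover: Loose cover plate, at first flat on the bench, yaw within 0.6 rad: bare aluminium, 120 (its x) x 150 (its y) x 5 mm, about 0.28 kg, black bar grip on its middle. Near its +y end a window 36 (x) x 14 (y) mm centred at (0, 55) mm; two 14 mm through holes at (0, -60) and (45, 55) mm. Fits one way round only. Origin: centre of its underside, z up.
- cover_grip (a point): Point on the cover's black bar grip, 22 mm above the plate's underside, over its centre. The grip is 12 mm thick (cover x), 50 mm long (cover y) and stands from the plate's top to 35 mm above the underside; axes as the cover's.
- hole_single (a point): Centre, at the plate's underside, of the cover's hole at the middle of its plain (-y) end.
- hole_corner (a point): Centre, at the plate's underside, of the cover's hole at the corner beside the window.
- pin_single (a point): Foot, level with the housing's flat top, of the pin at (0, -100, 80) mm in the feeder's frame; it takes hole_single. Pin 10 mm thick, straight for 10 mm, then tapering to 4.4 mm at its top 16 mm above the housing.
- pin_corner (a point): Foot of the second, equal pin, at (45, 15, 80) mm in the feeder's frame; it takes hole_corner.
- lever (a joint): Angle of the presser-foot lever in rad: 0 = fully down (level, on its own stop, its foot 2 mm above the seated plate), growing as it is raised; stop at 1.45, starts raised between 1.05 and 1.35. It stays where it is left; moving it takes about 2 N at its bar. With the cover not fully down the lever cannot reach 0.
- lever_pivot (a point): The lever's pivot, on the head at (0, 115, 115) mm in the feeder's frame; the hinge line runs along the feeder's x. The head's fork reaches 126 mm above the bench.
- lever_bar (a point): Middle of the round steel cross bar at the lever's free end: 14 mm thick, 50 mm long along the feeder's x. At joint value q it lies, from the pivot, 110*cos(q) mm towards the feeder's -y and 110*sin(q) mm up; its axes tilt with the lever. The foot hangs 93 mm from the pivot, its sole 28 mm below the lever's middle.
- mallet: Bystander: a wooden mallet, 155 mm long, lying. Origin at its underside.
- tin: Bystander: a closed flat steel tin, 64 mm across, 55 mm tall. Origin at its underside.
- jar: Bystander: an amber glass jar with a black cap, 68 mm across, 80 mm tall. Origin at its underside.
- brush: Bystander: a flat brush with a wooden handle, 170 mm long, lying. Origin at its underside.
- edge_block: Bystander: a brown wooden block, 50 x 120 x 35 mm. Origin at its underside.
- oil: Bystander: a white plastic oil bottle, 56 mm across, 110 mm tall. Origin at its underside.
Things that resemble listed ones, but are neither listed nor needed, are in the scene too. Of the things that look like the cover, the smaller one is meant.

How it is judged:
By the outcome, as a careful person would: the job done as asked, in the order asked, and still so for the second after the job is handed in, with the robot touching nothing.
It also fails if it takes over 54 s, if anything falls off the work surface, if the arm or the gripper's body presses on something with over 40 N, if the wrist force passes 120 N, or if a joint passes its speed limit or range.

## Working session

There is one attempt and no reset: what is moved stays moved. The work goes in short steps, Python scripts to look and compute and a tool call to move; the robot and the scene stay as the last step left them, time stands still between calls to the robot, and variables do not carry over. Pictures are saved under pics/ and viewed, at most 10 in all, crops included, and the job is handed in when it is done.

Besides the shell and the picture viewer there is one more tool, called after "Request:" as a command line: name --argument value ..., lists and objects as JSON in quotes. send_rows: Moves the arm, as the interface text tells. Its arguments: {"type":"object","properties":{"moves":{"type":"array"},"grip_force":{"type":"number"}},"required":["moves"]}

```bash
mkdir -p pics; python3 - <<'E'
from rig import *
import cv2,numpy as np
s=sense();print(s)
for n in("scene","top"):
    f=grab_frame(n);cv2.imwrite(f"pics/{n}0.png",f["img"][:,:,::-1]);np.savez(f"pics/{n}0.npz",**f)
    R=cv2.Rodrigues(np.array(f["rvec"],float))[0];print(n,(-R.T@np.array(f["tvec"]).ravel()).round(),R[2].round(2),np.array(f["mtx"]).round(1).tolist(),f["dist"])
E
```

```text
{'clock': 0.0, 'qpos': array([ 1.14158815e+00,  3.53678688e-01,  1.63414694e+00,  4.19481611e-06,
        1.15519990e+00, -2.36413972e-03]), 'qvel': array([-0.00011704,  0.00109938,  0.00077384, -0.00162789,  0.00246667,
       -0.00036949]), 'joint_efforts': array([-2.02167204e-03, -6.05236244e+01, -3.42079496e+01, -1.57206414e-04,
        9.07876936e-03,  4.33827864e-06]), 'eef_pos': array([258.53650485, 568.51330682, 247.53711436]), 'tcp_rot': array([-3.14015979e+00, -7.22279993e-06,  2.71474691e+00]), 'contact_force': array([ 0.41905555,  0.19378547, -0.62700011]), 'wrist_torque': array([-0.02546071,  0.03074723,  0.0206189 ]), 'grasp_force': 0.0, 'opening': 0.9990856316890279}
scene [1135.  231. 1113.] [-0.55 -0.17 -0.82] [[476.5, 0.0, 280.0], [0.0, 476.5, 211.8], [0.0, 0.0, 1.0]] [-0.02281694  0.          0.          0.          0.        ]
top [ 323.   -6. 1170.] [ 0.11 -0.   -0.99] [[417.2, 0.0, 277.5], [0.0, 417.2, 211.2], [0.0, 0.0, 1.0]] [-0.10677195  0.          0.          0.          0.        ]
```

View pics/scene0.png

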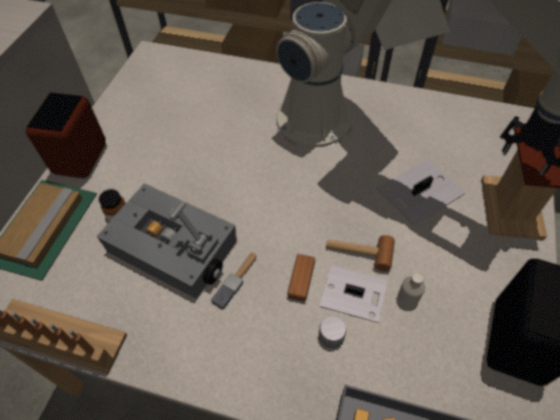

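View pics/top0.png

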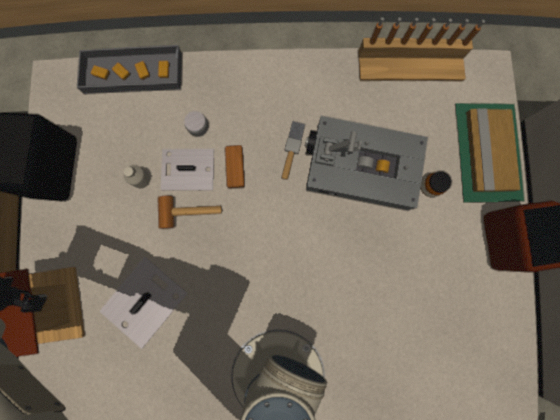

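```bash
cat > h.py <<'E'
import cv2,numpy as np
from rig import *
def load(p): return dict(np.load(p))
def grab(n,name):
    f=grab_frame(n);np.savez(f"pics/{name}.npz",**f);return load(f"pics/{name}.npz")
def proj(f,P): return cv2.projectPoints(np.float64(P).reshape(-1,1,3),f["rvec"].astype(float),f["tvec"].astype(float),f["mtx"],f["dist"])[0].reshape(-1,2)
def ray(f,uv):
    n=cv2.undistortPoints(np.float64(uv).reshape(-1,1,2),f["mtx"],f["dist"]).reshape(-1,2)
    R=cv2.Rodrigues(f["rvec"].astype(float))[0];c=-R.T@f["tvec"].ravel()
    return c,np.c_[n,np.ones(len(n))]@R
def onz(f,uv,z):
    c,d=ray(f,uv);return c+d*((z-c[2])/d[:,2])[:,None]
def tri(f,uv,g,vw):
    c1,d1=ray(f,uv);c2,d2=ray(g,vw);out=[]
    for a,b in zip(d1,d2):
        t=np.linalg.lstsq(np.c_[a,-b],c2-c1,rcond=None)[0];p,q=c1+a*t[0],c2+b*t[1];out.append([*(p+q)/2,np.linalg.norm(p-q)])
    return np.array(out)
def rect(f,cx,cy,z,w,h,s,gain=1.):  # view: image right=-y, up=+x ; pixel (u,v)-> x=cx+h/2-v/s, y=cy+w/2-u/s
    u,v=np.meshgrid(np.arange(int(w*s)),np.arange(int(h*s)))
    P=np.stack([cx+h/2-v/s,cy+w/2-u/s,np.full(u.shape,float(z))],-1)
    m=proj(f,P).reshape(*u.shape,2).astype(np.float32)
    return np.clip(cv2.remap(f["img"],m,None,cv2.INTER_CUBIC)*gain,0,255).astype(np.uint8)[:,:,::-1]
E
python3 - <<'E'
from h import *
t=load("pics/top0.npz");s=load("pics/scene0.npz")
A=onz(t,[[187,169]],5)[0];B=onz(t,[[138,312]],5)[0];F=onz(t,[[367,162]],80)[0];print(A,B,F,onz(s,[[355,293],[425,190]],5))
row=lambda c,z,w,sc,g:np.hstack([rect(f,c[0],c[1],z,w,w,sc,g) for f in(t,s)])
# 200mm windows at 2px/mm ; plates stacked, 
im=np.vstack([np.hstack([rect(t,A[0],A[1],5,200,150,2,1.2),rect(s,A[0],A[1],5,200,150,2,1.2)]),np.hstack([rect(t,B[0],B[1],5,200,150,2,1.6),rect(s,B[0],B[1],5,200,150,2,1.6)])])
cv2.imwrite("pics/plates.png",im)
cv2.imwrite("pics/feed.png",np.hstack([rect(f,F[0],F[1],80,400,400,1,1.6) for f in(t,s)]) if 0 else np.vstack([cv2.resize(t["img"][110:220,295:440,::-1],None,fx=4,fy=4,interpolation=2)*1]))
cv2.imwrite("pics/feeds.png",cv2.resize(s["img"][175:300,90:245,::-1],None,fx=4.5,fy=4.5,interpolation=2))
E
```

```text
[583.77478468 247.88002238   5.        ] [182.30203009 386.31818498   5.        ] [ 575.6609574  -251.36131344   80.        ] [[581.96367608 249.74027375   5.        ]
 [202.69075524 383.6813555    5.        ]]
```

View pics/plates.png

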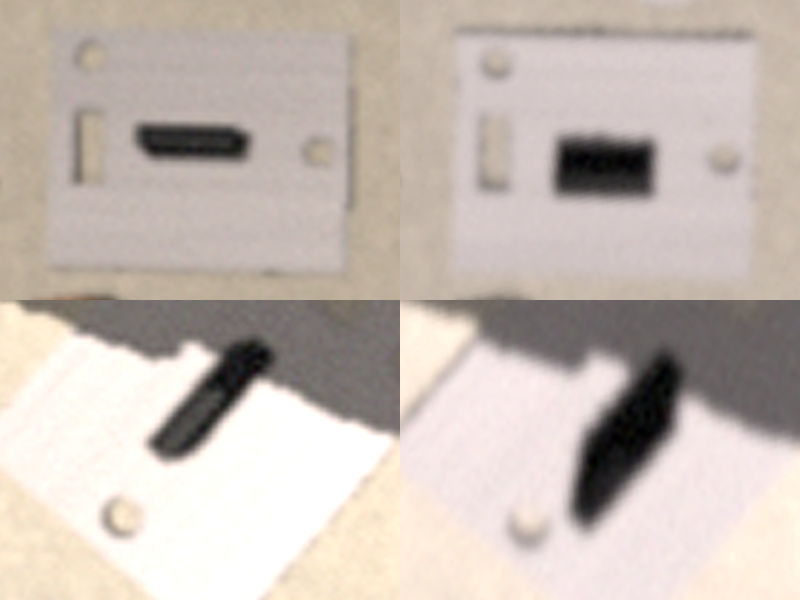

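View pics/feed.png

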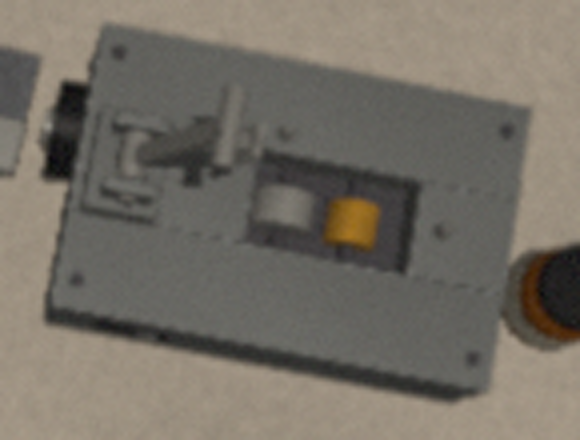

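View pics/feeds.png

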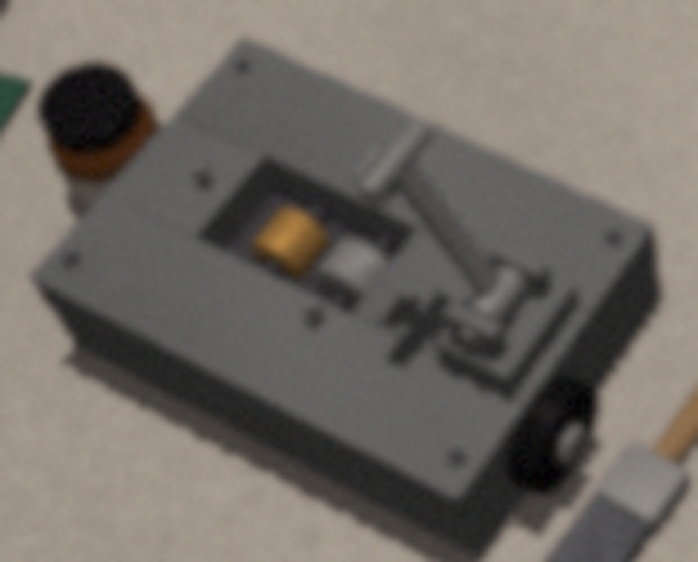

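The crop shows two look-alikes. The one near top pixel (187,169), scene (355,293), has a window, two holes and a 150 x 120 size. The one at top pixel (138,312), scene (425,190), is larger and has no window in view. I choose the first. Its +y end (window) points to world +y. Feeder crops: the pins are at top-crop (287,134) and (442,230), and scene-crop (315,317) and (203,180). The raised bar is at (231,126) and (400,158).

```bash
cat > fit.py <<'E'
from h import *
from scipy.optimize import least_squares
def T(p,L):
    c,s=np.cos(p[2]),np.sin(p[2]);L=np.array(L,float);return np.c_[p[0]+c*L[:,0]-s*L[:,1],p[1]+s*L[:,0]+c*L[:,1],L[:,2]]
def fitpose(p0,obs): # obs: list (cam, locals, px)
    r=least_squares(lambda p:np.concatenate([(proj(f,T(p,L))-px).ravel() for f,L,px in obs]),p0,loss='soft_l1',x_scale=[10,10,.1])
    return r.x,r.fun.reshape(-1,2).round(1).tolist()
E
python3 - <<'E'
from fit import *
t=load("pics/top0.npz");s=load("pics/scene0.npz")
ct=lambda a:(np.array(a,float)+.5)/4-.5+[295,110]
cs=lambda a:(np.array(a,float)+.5)/4.5-.5+[90,175]
Lt=[[45,15,90],[0,-100,90],[100,150,80],[100,-150,80]];Pt=ct([[287,134],[442,230],[104,24],[530,105]])
Ls=[[45,15,90],[0,-100,90],[-100,150,80],[100,150,80],[100,-150,80],[-100,-150,80]];Ps=cs([[315,317],[203,180],[655,228],[465,497],[37,275],[242,40]])
p0=[575,-250,-.17]
for o in([(t,Lt,Pt)],[(s,Ls,Ps)],[(t,Lt,Pt),(s,Ls,Ps)]):
    p,r=fitpose(p0,o);print("feeder",p.round(3),r)
print("pins,corners tri",tri(t,Pt,s,Ps[[0,1,3,4]]).round(1).tolist())
bt,bs=ct([[231,126]]),cs([[400,158]]);b=tri(t,bt,s,bs)[0];print("bar",b.round(1))
piv=T(p,[[0,115,115]])[0];d=b[:3]-piv;print("pivot",piv.round(1),"q",np.arctan2(d[2],np.hypot(*d[:2])),np.linalg.norm(d))
A=onz(t,[[187,169]],5)[0]
def rp(f,uv):
    uv=np.array(uv,float);return proj(f,np.c_[A[0]+75-uv[:,1]/2,A[1]+100-uv[:,0]/2,np.full(len(uv),5.)])
L=[[0,-60,4],[45,55,4],[0,55,4]]
Ct=rp(t,[[319,151],[90,57],[88,147]]);Cs=rp(s,[[325,159],[95,64],[93,152]])
for o in([(t,L,Ct)],[(s,L,Cs)],[(t,L,Ct),(s,L,Cs)]):
    print("cover",*[x if isinstance(x,list) else x.round(3) for x in fitpose([583,248,0],o)])
print("holes tri",tri(t,Ct,s,Cs).round(1).tolist(),"grip top",tri(t,rp(t,[[193,140]]),s,rp(s,[[205,186]])).round(1))
E
```

```text
feeder [ 5.78583e+02 -2.55185e+02 -2.09000e-01] [[-0.1, -0.2], [0.6, -0.0], [-0.8, -0.1], [0.3, 0.4]]
feeder [ 5.78251e+02 -2.55094e+02 -2.08000e-01] [[0.2, -0.7], [0.1, -0.5], [0.5, -0.7], [-0.3, 1.1], [-1.4, 1.4], [0.4, -0.2]]
feeder [ 5.78424e+02 -2.55101e+02 -2.08000e-01] [[-0.2, -0.2], [0.6, 0.0], [-0.8, -0.1], [0.2, 0.4], [0.2, -0.7], [0.0, -0.5], [0.5, -0.6], [-0.3, 1.2], [-1.4, 1.5], [0.4, -0.2]]
pins,corners tri [[625.9, -250.9, 86.9, 0.0], [558.3, -352.4, 88.7, 1.2], [705.6, -129.7, 83.0, 2.6], [643.8, -417.9, 87.4, 2.4]]
bar [ 593.3 -186.5  221.2    2.3]
pivot [ 602.2 -142.6  115. ] q 1.1716290584016011 115.25466532112603
cover [ 5.84560e+02  2.48869e+02 -1.70000e-02] [[-0.1, -0.0], [0.0, 0.0], [0.1, -0.0]]
cover [ 5.80403e+02  2.46130e+02 -2.40000e-02] [[0.3, 0.2], [-0.2, 0.1], [-0.1, -0.2]]
cover [ 5.82448e+02  2.47160e+02 -1.80000e-02] [[0.5, 0.7], [0.6, 0.7], [0.7, 0.7], [0.5, 1.1], [0.2, 0.9], [0.2, 0.5]]
holes tri [[582.1, 186.5, 11.2, 1.8], [629.0, 300.7, 10.4, 1.4], [584.5, 301.9, 9.1, 1.7]] grip top [[5.817e+02 2.448e+02 3.580e+01 4.000e-01]]
```

Request:
send_rows --moves '[[[0.033,-0.03,-0.005,0,0,-0.11,1],[0.033,-0.03,-0.005,0,0,-0.11,1],[0.033,-0.03,-0.005,0,0,-0.11,1],[0.033,-0.03,-0.005,0,0,-0.11,1],[0.033,-0.03,-0.005,0,0,-0.11,1],[0.033,-0.03,-0.005,0,0,-0.11,1],[0.033,-0.03,-0.005,0,0,-0.11,1],[0.033,-0.03,-0.005,0,0,-0.11,1],[0.033,-0.03,-0.005,0,0,-0.11,1],[0,0,0,0,0,0,1]]]'

```text
clock: 1.1
eef_pos: [558.7, 295.1, 202.2]
tcp_rot: [-3.142, 0.002, 1.718]
contact_force: [0.2, 0.3, -0.4]
opening: 0.998
grasp_force: 0.0
```

Request:
send_rows --moves '[[[0.0048,-0.0096,-0.02,0,0,-0.033,1],[0.0048,-0.0096,-0.02,0,0,-0.033,1],[0.0048,-0.0096,-0.02,0,0,-0.033,1],[0.0048,-0.0096,-0.02,0,0,-0.033,1],[0.0048,-0.0096,-0.02,0,0,-0.033,1],[0,0,-0.02,0,0,0,1],[0,0,-0.02,0,0,0,1],[0,0,0,0,0,0,1]]]'

```text
clock: 1.9
eef_pos: [577.3, 250.5, 60.5]
tcp_rot: [-3.137, 0.002, 1.561]
contact_force: [-0.8, -0.1, -0.3]
opening: 0.999
grasp_force: 0.0
```

Request:
send_rows --moves '[[[0.0025,-0.0015,-0.01,0,0,-0.004,1],[0.0025,-0.0015,-0.01,0,0,-0.004,1],[0,0,-0.007,0,0,0,1],[0,0,0,0,0,0,1],[0,0,0,0,0,0,1]]]'

```text
clock: 2.4
eef_pos: [584.7, 248.0, 36.4]
tcp_rot: [-3.142, 0.0, 1.552]
contact_force: [0.5, -0.4, 0.5]
opening: 1.002
grasp_force: 0.0
```

Request:
send_rows --moves '[[[-0.002,-0.001,-0.009,0,0,0,1],[0,0,0,0,0,0,1],[0,0,0,0,0,0,-1],[0,0,0,0,0,0,-1],[0,0,0,0,0,0,-1],[0,0,0,0,0,0,-1],[0,0,0,0,0,0,-1],[0,0,0,0,0,0,-1],[0,0,0,0,0,0,-1]]]' --grip_force 60

```text
clock: 3.3
eef_pos: [583.0, 247.0, 27.6]
tcp_rot: [3.141, -0.0, 1.552]
contact_force: [-0.2, -0.1, 2.7]
opening: 0.125
grasp_force: 59.3
```

Request:
send_rows --moves '[[[0,0,0.01,0,0,0,-1],[0,0,0.02,0,0,0,-1],[0,0,0.03,0,0,0,-1],[0,0,0.03,0,0,0,-1],[0,0,0.03,0,0,0,-1],[0,0,0.03,0,0,0,-1],[0,0,0.03,0,0,0,-1],[0,0,0,0,0,0,-1]]]'

```text
clock: 4.1
eef_pos: [584.7, 247.7, 211.8]
tcp_rot: [3.135, -0.003, 1.552]
contact_force: [1.2, 0.3, -3.6]
opening: 0.129
grasp_force: 58.9
```

Request:
send_rows --moves '[[[0,-0.02,0.02,0,0,0,-1],[0,-0.035,0.02,0,0,0,-1],[0,-0.043,0.02,0,0,-0.02,-1],[0,-0.043,0.02,0,0,-0.02,-1],[0,-0.043,0.02,0,0,-0.02,-1],[0,-0.043,0,0,0,-0.02,-1],[0,-0.043,0,0,0,-0.02,-1],[0,-0.043,0,0,0,-0.02,-1],[0,-0.043,0,0,0,-0.02,-1],[0,-0.043,0,0,0,-0.02,-1]]]'

```text
clock: 5.1
eef_pos: [581.7, -153.6, 305.6]
tcp_rot: [-3.139, -0.0, 1.391]
contact_force: [0.3, -0.1, -4.2]
opening: 0.127
grasp_force: 58.9
```

Request:
send_rows --moves '[[[-0.004,-0.043,0,0,0,-0.02,-1],[-0.004,-0.043,0,0,0,-0.01,-1],[-0.004,-0.03,0,0,0,0,-1],[-0.004,-0.02,0,0,0,0,-1],[0,-0.01,0,0,0,0,-1],[0,0,0,0,0,0,-1],[0,0,0,0,0,0,-1]]]'

```text
clock: 5.8
eef_pos: [566.7, -297.1, 306.5]
tcp_rot: [-3.14, -0.001, 1.362]
contact_force: [-0.4, 0.8, -2.3]
opening: 0.126
grasp_force: 58.9
```

Request:
send_rows --moves '[[[0.001,-0.007,-0.02,0,0,0,-1],[0,0,-0.03,0,0,0,-1],[0,0,-0.03,0,0,0,-1],[0,0,-0.03,0,0,0,-1],[0,0,-0.03,0,0,0,-1],[0,0,-0.02,0,0,0,-1],[0.002,0.01,0,0,0,0,-1],[0,0,0,0,0,0,-1],[0,0,0,0,0,0,-1]]]'

```text
clock: 6.7
eef_pos: [571.0, -294.4, 149.0]
tcp_rot: [3.139, 0.001, 1.363]
contact_force: [-0.1, -0.5, -3.4]
opening: 0.128
grasp_force: 59.0
```

```bash
python3 - <<'E'
from h import *
t=grab("top","t1");s=grab("scene","s1");st=sense();print(st["eef_pos"],st["tcp_rot"],st["contact_force"])
a=cv2.resize(t["img"][110:220,295:440,::-1],None,fx=2.75,fy=2.75,interpolation=2)
b=cv2.resize(s["img"][165:290,90:245,::-1],None,fx=2.58,fy=2.58,interpolation=2)
print(a.shape,b.shape)
h=max(a.shape[0],b.shape[0]);im=np.zeros((h,a.shape[1]+b.shape[1],3),np.uint8);im[:a.shape[0],:a.shape[1]]=a;im[:b.shape[0],a.shape[1]:]=b
cv2.imwrite("pics/v1.png",np.clip(im*1.5,0,255).astype(np.uint8))
E
```

```text
[ 570.73869648 -295.11505087  148.96981294] [3.13904951e+00 7.39910521e-04 1.36243911e+00] [-0.09836732 -0.1554301  -2.2502592 ]
(302, 399, 3) (322, 400, 3)
```

View pics/v1.png

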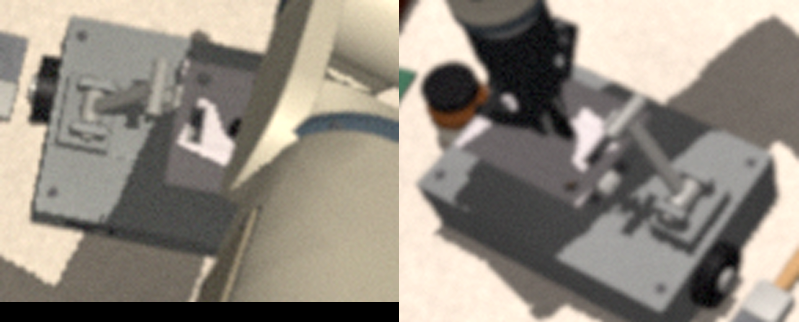

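```bash
python3 - <<'E'
from fit import *
t=load("pics/t1.npz");s=load("pics/s1.npz")
g=lambda a,k,o:(np.array(a,float)+.5)/k-.5+o
z=121.4
o1=(t,[[45,55,z+4],[0,55,z+4],[60,75,z+5],[-60,75,z+5]],g([[204,77],[198,124],[188,50],[167,187]],2.75,[295,110]))
o2=(s,[[45,55,z+4],[60,75,z+2],[60,-75,z+2]],g([[172,186],[183,204],[53,147]],2.58,[90,165]))
for o in([o1],[o2],[o1,o2]):
    p,r=fitpose([570,-295,-.2],o);print(p.round(3),r)
E
```

```text
[ 5.73860e+02 -2.95155e+02 -2.02000e-01] [[0.3, 0.2], [-0.0, -0.3], [-0.5, 3.1], [0.2, -2.2]]
[ 5.69246e+02 -2.97767e+02 -1.71000e-01] [[0.1, -0.9], [-0.7, 0.3], [0.5, 0.5]]
[ 5.71447e+02 -2.95245e+02 -1.99000e-01] [[0.4, 1.2], [0.0, 0.7], [-0.5, 4.0], [0.3, -1.2], [-0.1, 0.4], [-1.2, 1.7], [1.0, 0.6]]
```

Request:
send_rows --moves '[[[-0.0005,0.001,-0.012,0,0,0,-1],[0,0,-0.012,0,0,0,-1],[0,0,-0.002,0,0,0,-1],[0,0,-0.002,0,0,0,-1],[0,0,-0.002,0,0,0,-1],[0,0,0,0,0,0,-1]]]'

```text
clock: 7.4
eef_pos: [569.3, -294.2, 117.1]
tcp_rot: [-3.142, 0.0, 1.362]
contact_force: [0.1, -0.6, -3.5]
opening: 0.126
grasp_force: 59.0
```

Request:
send_rows --moves '[[[0,0,-0.003,0,0,0,-1],[0,0,-0.003,0,0,0,-1],[0,0,-0.002,0,0,0,-1],[0,0,0,0,0,0,-1],[0,0,0,0,0,0,-1]]]'

```text
clock: 7.9
eef_pos: [569.3, -294.2, 109.2]
tcp_rot: [3.141, 0.0, 1.362]
contact_force: [1.8, -2.3, -5.0]
opening: 0.128
grasp_force: 58.9
```

Request:
send_rows --moves '[[[0,0,-0.0015,0,0,0,-1],[0,0,-0.001,0,0,0,-1],[0,0,0,0,0,0,-1],[0,0,0,0,0,0,-1]]]'

```text
clock: 8.3
eef_pos: [569.4, -294.2, 107.5]
tcp_rot: [3.141, 0.0, 1.362]
contact_force: [-1.6, -1.5, 5.9]
opening: 0.127
grasp_force: 60.4
```

Request:
send_rows --moves '[[[0,0,-0.001,0,0,0,-1],[0,0,0,0,0,0,-1],[0,0,0,0,0,0,-0.3],[0,0,0,0,0,0,-0.3],[0,0,0,0,0,0,-0.3],[0,0,0,0,0,0,-0.3]]]'

```text
clock: 8.9
eef_pos: [569.1, -293.9, 105.5]
tcp_rot: [-3.141, -0.0, 1.362]
contact_force: [0.6, 0.1, 0.2]
opening: 0.351
grasp_force: 0.0
```

Request:
send_rows --moves '[[[0,0,0.01,0,0,0,-0.3],[0,0,0.03,0,0,0,-0.3],[0,0,0.04,0,0,0,-1],[0,0,0.04,0,0,0,-1],[-0.02,0,0.04,0,0,0,-1],[-0.04,0,0.02,0,0,0,-1],[-0.04,0.02,0.01,0,0,0,-1],[-0.04,0.02,0,0,0,0,-1],[-0.02,0.02,0,0,0,0,-1],[0,0,0,0,0,0,-1]]]'

```text
clock: 9.9
eef_pos: [406.6, -232.2, 296.6]
tcp_rot: [-3.141, -0.0, 1.362]
contact_force: [-0.3, -0.1, 0.5]
opening: 0.003
grasp_force: 0.0
```

```bash
python3 - <<'E'
from h import *
t=grab("top","t2");s=grab("scene","s2")
a=cv2.resize(t["img"][110:220,295:440,::-1],None,fx=2.75,fy=2.75,interpolation=2)
b=cv2.resize(s["img"][165:290,90:245,::-1],None,fx=2.58,fy=2.58,interpolation=2)
h=max(a.shape[0],b.shape[0]);im=np.zeros((h,a.shape[1]+b.shape[1],3),np.uint8);im[:a.shape[0],:a.shape[1]]=a;im[:b.shape[0],a.shape[1]:]=b
cv2.imwrite("pics/v2.png",np.clip(im*1.4,0,255).astype(np.uint8))
E
```

```text
(no output)
```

View pics/v2.png

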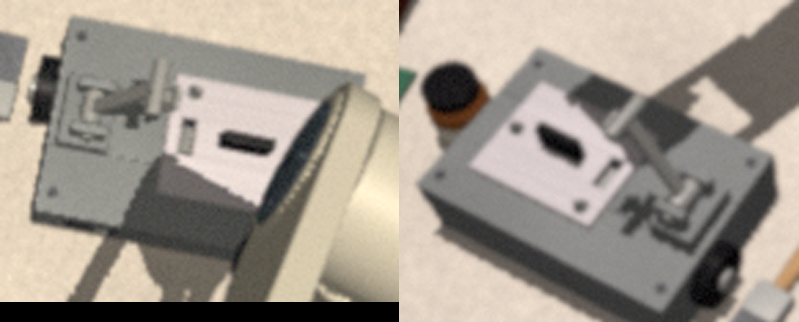

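The view shows the plate seated: pins fill both holes (top crop (196,92), scene crop (516,127) and (580,207)), and the window (188,136) is at the foot end. Next is the lever.

Request:
send_rows --moves '[[[0.03,0.008,0,0,0,0,-1],[0.04,0.01,0,0,0,0,-1],[0.04,0.01,0,0,0,0,-1],[0.04,0.01,0,0,0,0,-1],[0.025,0.008,0,0,0,0,-1],[0.012,0.004,-0.01,0,0,0,-1],[0,0,-0.015,0,0,0,-1],[0,0,-0.008,0,0,0,-1],[0,0,0,0,0,0,-1]]]'

```text
clock: 10.9
eef_pos: [594.1, -184.3, 260.5]
tcp_rot: [-3.137, -0.0, 1.361]
contact_force: [-0.7, -0.4, -0.1]
opening: -0.005
grasp_force: 0.0
```

Request:
send_rows --moves '[[[0.001,0.004,-0.004,0,0,0,-1],[0,0,-0.004,0,0,0,-1],[0,0,-0.003,0,0,0,-1],[0,0,-0.003,0,0,0,-1],[0,0,0,0,0,0,-1]]]'

```text
clock: 11.4
eef_pos: [597.0, -180.1, 248.5]
tcp_rot: [-3.141, -0.0, 1.362]
contact_force: [-0.5, -0.7, -0.9]
opening: -0.001
grasp_force: 0.0
```

Request:
send_rows --moves '[[[0,0,-0.002,0,0,0,-1],[0,0,-0.002,0,0,0,-1],[0,0,0,0,0,0,-1]]]'

```text
clock: 11.7
eef_pos: [597.1, -180.1, 244.5]
tcp_rot: [-3.141, -0.0, 1.362]
contact_force: [-0.4, -0.3, 1.1]
opening: 0.002
grasp_force: 0.0
```

Request:
send_rows --moves '[[[0,0,-0.002,0,0,0,-1],[0,0,-0.002,0,0,0,-1],[-0.0005,-0.002,-0.001,0,0,0,-1],[-0.0005,-0.002,-0.001,0,0,0,-1],[0,0,0,0,0,0,-1]]]'

```text
clock: 12.2
eef_pos: [596.2, -184.3, 238.7]
tcp_rot: [-3.142, 0.0, 1.362]
contact_force: [0.6, 0.3, 0.8]
opening: -0.001
grasp_force: 0.0
```

Request:
send_rows --moves '[[[0,0,-0.002,0,0,0,-1],[0,0,-0.002,0,0,0,-1],[0,0,-0.002,0,0,0,-1],[0,0,0,0,0,0,-1]]]'

```text
clock: 12.6
eef_pos: [596.0, -187.2, 236.5]
tcp_rot: [3.139, 0.006, 1.362]
contact_force: [-11.7, -9.7, 25.4]
opening: 0.002
grasp_force: 12.7
```

Request:
send_rows --moves '[[[-0.0005,-0.002,0.002,0,0,0,-1],[-0.001,-0.004,0,0,0,0,-1],[-0.001,-0.004,-0.0015,0,0,0,-1],[0,0,0,0,0,0,-1]]]'

```text
clock: 13.0
eef_pos: [593.9, -194.9, 233.3]
tcp_rot: [3.141, 0.001, 1.362]
contact_force: [-1.0, -2.6, 3.4]
opening: 0.001
grasp_force: 1.7
```

Request:
send_rows --moves '[[[-0.0012,-0.0055,-0.0036,0,0,0,-1],[-0.0011,-0.0052,-0.0039,0,0,0,-1],[-0.0011,-0.005,-0.0042,0,0,0,-1],[-0.001,-0.0047,-0.0045,0,0,0,-1],[0,0,0,0,0,0,-1]]]'

```text
clock: 13.5
eef_pos: [589.3, -215.7, 216.8]
tcp_rot: [3.141, 0.001, 1.361]
contact_force: [0.2, -2.6, 2.8]
opening: -0.004
grasp_force: 1.2
```

Request:
send_rows --moves '[[[-0.001,-0.0045,-0.0047,0,0,0,-1],[-0.0009,-0.0041,-0.0051,0,0,0,-1],[-0.0008,-0.0039,-0.0053,0,0,0,-1],[-0.0007,-0.0035,-0.0055,0,0,0,-1],[-0.0007,-0.0032,-0.0057,0,0,0,-1],[0,0,0,0,0,0,-1]]]'

```text
clock: 14.1
eef_pos: [584.5, -233.5, 189.3]
tcp_rot: [-3.139, -0.001, 1.361]
contact_force: [-0.3, 0.5, 1.0]
opening: 0.004
grasp_force: 0.0
```

Request:
send_rows --moves '[[[-0.0006,-0.0028,-0.005,0,0,0,-1],[-0.0005,-0.0025,-0.005,0,0,0,-1],[-0.0004,-0.002,-0.005,0,0,0,-1],[-0.0004,-0.0017,-0.005,0,0,0,-1],[-0.0003,-0.0014,-0.005,0,0,0,-1],[-0.0002,-0.001,-0.005,0,0,0,-1],[-0.0001,-0.0007,-0.005,0,0,0,-1],[0,-0.0004,-0.005,0,0,0,-1],[0,0,-0.003,0,0,0,-1],[0,0,0,0,0,0,-1]]]'

```text
clock: 15.1
eef_pos: [582.5, -245.9, 147.1]
tcp_rot: [-3.141, -0.0, 1.362]
contact_force: [-0.0, -0.6, 0.9]
opening: 0.001
grasp_force: 0.0
```

Request:
send_rows --moves '[[[0,0,-0.003,0,0,0,-1],[0,0,-0.003,0,0,0,-1],[0,0,-0.0015,0,0,0,-1],[0,0,0,0,0,0,-1],[0,0,0,0,0,0,-1]]]'

```text
clock: 15.6
eef_pos: [582.7, -246.0, 140.2]
tcp_rot: [-3.141, -0.0, 1.362]
contact_force: [0.6, 0.1, 0.5]
opening: -0.006
grasp_force: 0.0
```

Request:
send_rows --moves '[[[0,0,-0.0015,0,0,0,-1],[0,0,0,0,0,0,-1],[0,0,0,0,0,0,-1]]]'

```text
clock: 15.9
eef_pos: [582.8, -246.1, 138.9]
tcp_rot: [3.141, -0.0, 1.362]
contact_force: [0.2, 0.2, 2.4]
opening: -0.001
grasp_force: 1.3
```

Request:
send_rows --moves '[[[0,0,-0.001,0,0,0,-1],[0,0,-0.001,0,0,0,-1],[0,0,0,0,0,0,-1]]]'

```text
clock: 16.2
eef_pos: [583.0, -246.2, 138.4]
tcp_rot: [3.141, 0.0, 1.362]
contact_force: [-4.4, 3.2, 15.7]
opening: -0.0
grasp_force: 7.8
```

Request:
send_rows --moves '[[[0,0,0.005,0,0,0,-1],[0,0,0.02,0,0,0,-1],[0,0,0.04,0,0,0,-1],[0,0,0.04,0,0,0,-1],[-0.02,0,0.04,0,0,0,-1],[-0.04,0,0.02,0,0,0,-1],[-0.04,0,0,0,0,0,-1],[-0.04,0,0,0,0,0,-1],[-0.03,0,0,0,0,0,-1],[0,0,0,0,0,0,-1]]]'

```text
clock: 17.2
eef_pos: [409.5, -245.8, 301.8]
tcp_rot: [-3.14, 0.0, 1.36]
contact_force: [-0.1, 0.4, 0.7]
opening: 0.002
grasp_force: 0.0
```

```bash
python3 - <<'E'
from fit import *
t=grab("top","t3");s=grab("scene","s3")
a=cv2.resize(t["img"][110:220,295:440,::-1],None,fx=2.75,fy=2.75,interpolation=2)
b=cv2.resize(s["img"][165:290,90:245,::-1],None,fx=2.58,fy=2.58,interpolation=2)
p=[578.4,-255.1,-.208]
for q in(0,.1): print(q,(proj(t,T(p,[[0,115-110*np.cos(q),115+110*np.sin(q)]]))-[295,110])*2.75,(proj(s,T(p,[[0,115-110*np.cos(q),115+110*np.sin(q)]]))-[90,165])*2.58+[399,0])
P=T(p,[[60,35,85],[-60,35,85],[-60,-115,85],[60,-115,85],[0,-100,84],[45,15,84]]);print(((proj(s,P)-[90,165])*2.58+[399,0]).round().tolist())
h=max(a.shape[0],b.shape[0]);im=np.zeros((h,a.shape[1]+b.shape[1],3),np.uint8);im[:a.shape[0],:a.shape[1]]=a;im[:b.shape[0],a.shape[1]:]=b
cv2.imwrite("pics/v3.png",np.clip(im*1.4,0,255).astype(np.uint8))
E
```

```text
0 [[204.36911741 130.6183511 ]] [[592.50590745 152.66848974]]
0.1 [[206.32344951 127.68914406]] [[590.55299023 146.63477334]]
[[588.0, 227.0], [658.0, 137.0], [540.0, 83.0], [467.0, 167.0], [516.0, 130.0], [580.0, 208.0]]
```

View pics/v3.png

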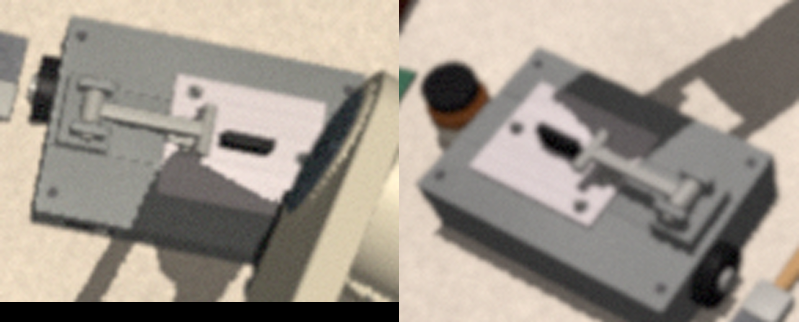

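The bar is at top crop (208,131) and scene crop (591,151), which matches q = 0. The plate's corners and holes match the seated pose.

```bash
python3 -c "from rig import *;print(sign_off())"
```

```text
the job is handed in; nothing more can be done
None
```

The cover plate is down on both pins with its window under the presser foot, the lever is pressed to its stop, and the job was handed in at about 17 s; the last pictures match the seated pose and a lowered lever, though no verdict came back.

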